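Close a two-part baking mould

ROBOT

A 6-joint arm with a two-finger parallel gripper is mounted at the origin on the work surface. World frame = base frame: x ahead of the robot, y to its left, z up, the work surface at z = 0. Lengths are in m, angles in rad, forces in N, time in s.
With the tool pointing down it reaches from about 0.3 to 0.85 m from the base axis. Payload 5.4 kg.
Tool frame: the origin (TCP) lies on the centre line of the jaws, within the pads' length; the fingertips stand 8 mm ahead of it and the grasp point (between the pads) lies 11 mm behind it (nose_length is the distance from the TCP to the fingertips, in m); z points along the fingers, y is the direction in which the jaws open and shut (so a half turn about z gives the same grasp; the last joint's range is limited). The gripper opens to 85 mm and grips with 20 to 120 N. Pads are 22 mm wide; open, the fingers measure 114 mm over their backs; the gripper's body (76 mm by 85 mm) begins 54 mm behind the grasp point. The pads swing forward as they close: fully open they stand 13 mm farther back than shut.
Start: joints at [0.965, 0.158, 1.597, -0, 1.386, -0.21], TCP at [0.222, 0.531, 0.239] pointing down, gripper open.
Joint ranges: [-2.91, 2.91], [-0.94, 2.29], [0.18, 2.7], [-1.29, 4.43], [0.17, 2.64], [-3, 3]. Speed limits (rad/s): [2.57, 2.57, 3.14, 3.14, 3.14, 3.14].

INTERFACE

Orientations are given as a 3x3 rotation matrix whose columns are the frame's x, y, z axes.
In Python, from station import * gives the robot as it stands. The module is installed in compiled form; this text tells all that it offers.
- The arm moves only by the tool play_rows, never from a script. Its argument "steps" is text: rows parted by semicolons, each of 5 numbers parted by spaces: the opening in per cent of the stroke, from 0 (shut) to 100 (fully open), then the shift along the tool's x, y, z in m, then the turn about the tool's z in degrees. In form: fingers dx dy dz turn; .... A call has 1 to 20 rows; each row shifts and turns the pose as measured when the row begins, along the tool's axes as they then stand; what a row does not reach is not made up. A row lasts 1/12 s, in which the tool goes at most 41.7 mm and 7.16 degrees, less where a joint would pass 70% of its speed; a pose out of reach is approached as far as the arm can. A call is refused whole if a number of a shift passes 0.0417 or a number of a turn 7.16, either way. A call with a gripper value outside its range is refused whole. The fingers move at their own pace and stop on an object; "force" is the grip in N (left out, the last holds). Time passes only in rows, so rows that do not move let the fingers close. It gives the time, the measured TCP pose, the force and the opening at its end, in the units of the state.
- read_state(): the state, without advancing time (a new reading comes with each control period).
- camera(name): name is "scene" or "side" or "wrist"; returns the picture (384x512x3 uint8, red, green, blue); there is no depth.
- camera_params(name): a dict with "fov_y" (degrees; the focal length in pixels is half the picture's height over the tangent of half this angle, whatever the lens; pixels are square), "cx", "cy" (the principal point, pixels), "distortion" ([k1, k2, p1, p2, k3] as OpenCV has them; the pictures are not rectified), "cam_to_world" (4x4, takes a point from camera to world coordinates). Camera axes: x right, y up, looking along -z (the intrinsics and any distortion apply to the point x, -y, -z); pixel columns grow to the right and rows downward; lengths in m; the calibration is good to about 2 mm. A picture is of the moment at which its call begins: read the wrist's pose just before it. camera_params takes no time and is no camera call; for the wrist camera it gives the pose at the moment of the call.
- sign_off(): hands the job in, once; it reports no verdict.
Trained networks look in the newest picture that a camera, given by its name, has taken for a name from the list of things; names that differ only in an ending like _2 or _b are one class to them, and where a whole thing is asked for, a point or a joint stands for the part that bears it (a point fixed in the world has none). Each returns a list of dicts, best first, with "p" (0 to 1); they miss things now and then, are a little off and sometimes report something else, mostly with a low value. They report only what shows in the picture. A call takes as long as a camera call. They do not tell look-alikes from the thing itself.
- boxes_of(camera, target): "box" ([left, top, right, bottom] in pixels, round what is visible of it).
The state is a dict: "clock": time; "q": joint angles; "qvel": joint speeds; "joint_efforts": joint torques, N m; "eef_pos": TCP position; "tcp_rot": TCP orientation; "contact_force": force on the tool from outside, world axes, zero at the start; "wrist_torque": the same for the moment, N m; "grip_width": finger opening in m.
Only numpy, scipy, OpenCV 4.12 (cv2) and the standard library are available. Lean on these libraries where they do the work, as an engineer would, in place of code of your own. Each camera call takes 0.05 s, during which the arm holds its last target. There are 200 camera calls.

TASK

Pick the upper half of the baking mould off the sloping draining rack by its red grip bar and close the mould with it: turn it level, line its two holes up with the two guide pins of the lower half, and lower it gently and level over both pins until it lies flush, then let go (either way round fits). Do not drop it onto the pins, do not force it down, and leave the bowl, the oil bottle and the pastry cutter alone.

Things in the scene. Friction and masses are not known exactly. Their poses are not given: they have to be found in the camera images.
- lid_grip (a point): Centre of the red grip bar of the upper mould half (loose, 0.55 to 0.9 kg), 43 mm above the plate's underside. Bar: 16 mm thick (x), 90 long (y), 26 tall (z), on two posts at y = +-37 mm, with a 20 mm gap below it to the plate. Axes of the plate: x its short side, y along it through both holes, z up out of the plate (on the rack z leans 30 degrees from vertical).
- lid: The upper mould half: bare aluminium plate 120 (x) by 200 (y) by 10 mm thick (z), with two through holes 20 mm in diameter at x = 0, y = +-80 mm. Origin at the centre of its flat underside; same axes as lid_grip. Starts lying on the rack, its long low edge against the lip. The same after a half turn about z.
- mould_top (a point): Centre of the flat top face, 50 mm above the bench, of the rust-brown lower half (fixed): a block 130 (x) by 220 (y) by 50 mm with six pockets. On this face stand two upright bright pins at x = 0, y = +-80 mm: 16 mm in diameter for 20 mm, then tapering to 6 mm at the tip, 32 mm up. Closed, the plate's underside lies on this face (2 mm play round each pin). z is up.
- rack_mid (a point): Middle of the sloping surface of the blue wire draining rack (fixed), 75 mm above the bench; about 130 mm deep (x), 220 wide (y). The surface falls at 30 degrees along the rack's own +x, away from the robot; the point's z is vertical. A lip 9 mm high runs along the low edge (+x).
- bowl_mid (a point): Bystander: steel bowl, 120 mm across, 60 mm high; point on its axis 30 mm up.
- oil_mid (a point): Bystander: yellow oil bottle, 64 mm in diameter, 170 mm high; point at half its height.
- cutter_mid (a point): Bystander: copper ring pastry cutter, 90 mm across, 45 mm high; its centre.
Mind the look-alikes: they are no part of the job. Leave any orange or turquoise look-alike of the lid alone.

How it is judged:
On the way, in this order (a step that is already met when the one before it is completed fails the run):
1. the upper half is lifted clear of the rack (contact force between lid and rack below 0.05 N and distance between lid and rack_mid above 0.05 m), for 0.2 s.
2. it is lowered level over both pins (underside 3 to 28 mm above the mould's top face, within 10 degrees of level) without being dropped: at least 0.2 s on the way down (z of lid in the frame of mould_top between 0.003 and 0.028 m and horizontal distance between lid and mould_top below 0.008 m and angle between the y axis of lid and the y axis of mould_top, either way round below 0.12 rad and angle between lid's own z axis and vertical below 0.175 rad), for 0.2 s.
At the end, for the whole second after the job is handed in: The upper half lies flush on the lower half over both pins (underside within 3 mm of the top face, level within 1.7 degrees, centred within 5 mm, lined up within 3.4 degrees, either way round), at rest and released; the bowl, oil bottle and pastry cutter are within 30 mm of where they were (z of lid in the frame of mould_top between -0.003 and 0.003 m and horizontal distance between lid and mould_top below 0.005 m and angle between the y axis of lid and the y axis of mould_top, either way round below 0.06 rad and angle between lid's own z axis and vertical below 0.03 rad and linear speed of lid below 0.02 m/s and angular speed of lid below 0.1 rad/s and distance of each of bowl_mid, oil_mid, cutter_mid from where it was at the start of the episode below 0.03 m); the robot touches nothing.
It fails at once if the upper half is tilted more than 12 degrees while over the pins (z of lid in the frame of mould_top between -0.01 and 0.028 m and horizontal distance between lid and mould_top below 0.02 m and angle between lid's own z axis and vertical above 0.21 rad).
It fails at once if the upper half is dropped onto the mould (moving faster than 0.4 m/s there) (z of lid in the frame of mould_top below 0.032 m and horizontal distance between lid and mould_top below 0.03 m and linear speed of lid above 0.4 m/s).
It fails at once if the upper half is forced down on the mould (more than 60 N) (contact force between lid and mould above 60 N).
It fails at once if the bowl, the oil bottle or the pastry cutter is moved by more than 30 mm (distance of any of bowl_mid, oil_mid, cutter_mid from where it was at the start of the episode above 0.03 m).
It also fails if it takes over 43 s, if anything falls off the work surface, if the arm or the gripper's body presses on something with over 40 N, if the wrist force passes 120 N, or if a joint passes its speed limit or range.

## Working session

There is one attempt and no reset: what is moved stays moved. The work goes in short steps, Python scripts to look and compute and a tool call to move; the robot and the scene stay as the last step left them, time stands still between calls to the robot, and variables do not carry over. Pictures are saved under pics/ and viewed, about 8 in all and at most 12, crops included, and the job is handed in when it is done.

Besides the shell and the picture viewer there is one more tool, called after "Emit:" in YAML: its name, and indented under it one key for each argument. play_rows: Moves the arm, as the interface text tells. Its arguments: {"type":"object","properties":{"steps":{"type":"string"},"force":{"type":"number"}},"required":["steps"]}

```bash
mkdir -p pics
python3 - <<'E'
from station import *
import cv2,numpy as np
s=read_state();print({k:np.round(v,4).tolist() for k,v in s.items()})
for c in ["scene","side"]:
    im=camera(c);cv2.imwrite(f"pics/{c}0.png",im[:,:,::-1])
    p=camera_params(c);print(c,{k:np.round(v,4).tolist() for k,v in p.items()})
    for t in ["lid_grip","lid","mould_top","rack_mid","bowl_mid","oil_mid","cutter_mid"]:
        print(t,[(np.round(b["box"]).tolist(),round(b["p"],2)) for b in boxes_of(c,t)[:3]])
E
```

```text
{'clock': 0.0, 'q': [0.9649, 0.159, 1.5982, 0.0, 1.3862, -0.2101], 'qvel': [0.0002, -0.0003, -0.0006, 0.0003, 0.0011, -0.0008], 'joint_efforts': [0.0009, -39.6002, -33.1425, -0.0004, 0.0085, -0.0], 'eef_pos': [0.2214, 0.5301, 0.2383], 'tcp_rot': [[-0.9227, 0.3855, -0.0011], [0.3855, 0.9227, -0.0015], [0.0004, -0.0018, -1.0]], 'contact_force': [0.6944, 0.304, 0.7346], 'wrist_torque': [-0.0624, 0.0219, -0.0312], 'grip_width': 0.0856}
scene {'fov_y': 50.593, 'cx': 255.5976, 'cy': 186.8932, 'distortion': [0.0393, 0.0, 0.0, 0.0, 0.0], 'cam_to_world': [[0.7633, -0.5307, 0.3684, 0.9294], [0.646, 0.6245, -0.4389, -0.5859], [0.0029, 0.573, 0.8195, 1.0033], [0.0, 0.0, 0.0, 1.0]]}
lid_grip [([231.0, 66.0, 291.0, 111.0], 0.96), ([249.0, 248.0, 330.0, 296.0], 0.83), ([97.0, 249.0, 185.0, 313.0], 0.77)]
lid [([243.0, 248.0, 332.0, 297.0], 0.9), ([227.0, 69.0, 296.0, 112.0], 0.83), ([185.0, 174.0, 260.0, 254.0], 0.75)]
mould_top [([283.0, 111.0, 363.0, 181.0], 0.56)]
rack_mid [([180.0, 170.0, 263.0, 264.0], 0.71)]
bowl_mid [([328.0, 201.0, 374.0, 246.0], 0.81)]
oil_mid [([385.0, 127.0, 415.0, 176.0], 0.92)]
cutter_mid []
side {'fov_y': 55.6683, 'cx': 255.958, 'cy': 190.4432, 'distortion': [0.0036, 0.0, 0.0, 0.0, 0.0], 'cam_to_world': [[0.9956, 0.0552, -0.0762, 0.4291], [-0.0935, 0.4922, -0.8655, -0.8627], [-0.0102, 0.8687, 0.4952, 0.5432], [0.0, 0.0, 0.0, 1.0]]}
lid_grip [([187.0, 281.0, 312.0, 383.0], 0.91), ([318.0, 208.0, 412.0, 269.0], 0.89), ([138.0, 149.0, 204.0, 175.0], 0.64)]
lid [([234.0, 198.0, 304.0, 260.0], 0.9), ([189.0, 284.0, 308.0, 384.0], 0.87), ([314.0, 208.0, 413.0, 267.0], 0.82)]
mould_top [([239.0, 139.0, 288.0, 194.0], 0.84)]
rack_mid [([219.0, 197.0, 303.0, 287.0], 0.93)]
bowl_mid [([333.0, 170.0, 375.0, 204.0], 0.82), ([222.0, 196.0, 302.0, 289.0], 0.63)]
oil_mid [([308.0, 113.0, 332.0, 162.0], 0.6)]
cutter_mid [([198.0, 188.0, 232.0, 216.0], 0.57)]
```

Run:
```python
import cv2
for c,(x0,y0,x1,y1) in dict(scene=(150,90,420,290),side=(130,100,420,300)).items():
    im=cv2.imread(f"pics/{c}0.png")[y0:y1,x0:x1]
    cv2.imwrite(f"pics/{c}0c.png",cv2.resize(im,None,fx=2.7,fy=2.7,interpolation=cv2.INTER_CUBIC))
```

```text
(no output)
```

View pics/scene0c.png

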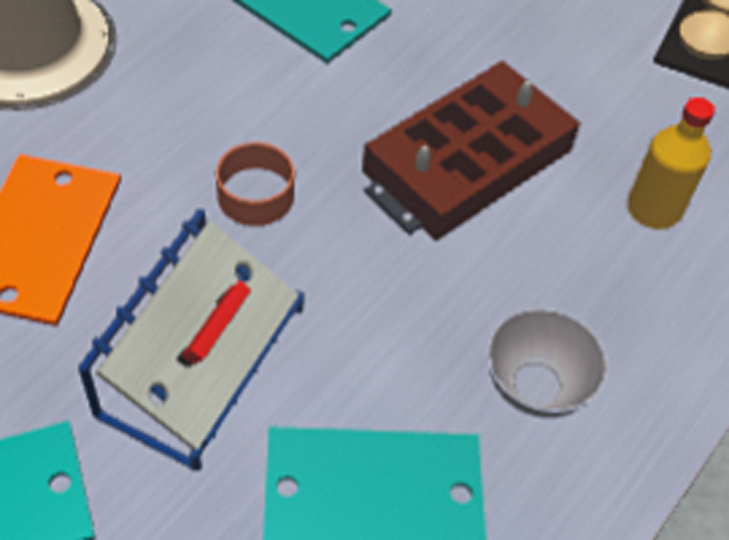

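View pics/side0c.png

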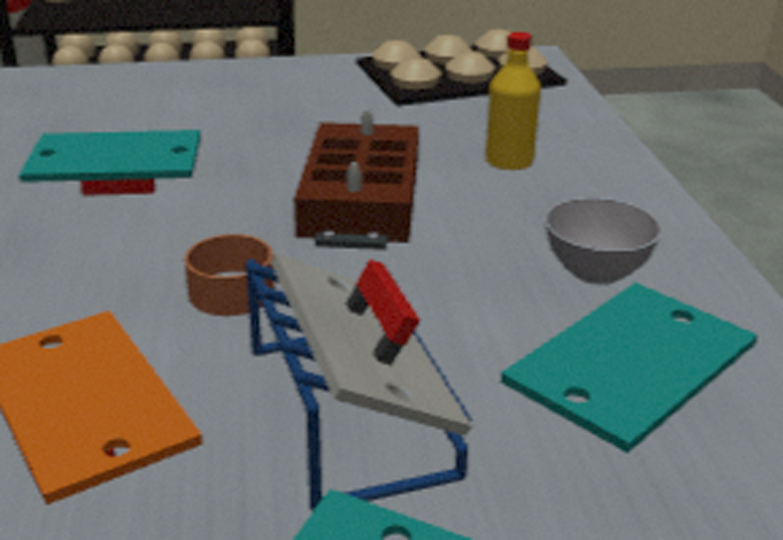

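The scene crop shows the lid on the rack, with its red bar running from crop (190,358) to (243,285). The brown mould has pin tips at about (424,146) and (525,82). The cutter stands between the rack and the mould, and the bowl and bottle are to the right. The side crop agrees, with pin tips at (354,163) and (366,112). Next I'll fit the poses by silhouette.

```bash
cat > h.py <<'E'
from station import *
import cv2,numpy as np
from scipy.optimize import minimize
from scipy.spatial.transform import Rotation as Ro
def proj(P,p):
    T=np.linalg.inv(p["cam_to_world"]);C=P@T[:3,:3].T+T[:3,3]
    f=192/np.tan(np.radians(p["fov_y"])/2);K=np.array([[f,0,p["cx"]],[0,f,p["cy"]],[0,0,1.]])
    return cv2.projectPoints(C*[1,-1,-1],np.zeros(3),np.zeros(3),K,np.array(p["distortion"]))[0][:,0]
def box(sx,sy,z0,z1): return np.array([[a*sx/2,b*sy/2,z] for a in(-1,1) for b in(-1,1) for z in(z0,z1)])
def blob(im,lo,hi,near):
    """mask of the colour component nearest to pixel `near`; hue range may wrap"""
    h=cv2.cvtColor(im,cv2.COLOR_RGB2HSV).astype(int);H=(h[...,0]+90)%180-90
    m=((H>=lo[0])&(H<=hi[0])&(h[...,1]>=lo[1])&(h[...,1]<=hi[1])&(h[...,2]>=lo[2])&(h[...,2]<=hi[2])).astype(np.uint8)
    n,l,st,c=cv2.connectedComponentsWithStats(m)
    i=min((i for i in range(1,n) if st[i,4]>30),key=lambda i:np.hypot(*(c[i]-near)))
    return (l==i).astype(np.uint8),st[i]
def hullmask(u,shape=(384,512)):
    S=4;m=np.zeros((shape[0]*S,shape[1]*S),np.uint8)
    cv2.fillConvexPoly(m,np.round(cv2.convexHull(((u+.5)*S*16-8).astype(np.float32))).astype(np.int32),255,shift=4)
    return cv2.resize(m,shape[::-1],interpolation=cv2.INTER_AREA)/255.
def fit(views,P,tilt,x0,free=4):
    """views: [(mask,params)], x=(x,y,z,yaw)"""
    hm=[(hullmask(cv2.findNonZero(m)[:,0].astype(float)) if 0 else cv2.drawContours(np.zeros(m.shape,np.uint8),[cv2.convexHull(cv2.findNonZero(m))],-1,1,-1).astype(float),p) for m,p in views]
    def W(x): return P@(Ro.from_euler('z',x[3])*Ro.from_euler('y',tilt)).as_matrix().T+x[:3]
    def cost(x): return sum(1-np.minimum(a:=hullmask(proj(W(x),p)),m).sum()/np.maximum(a,m).sum() for m,p in hm)
    x=np.array(x0,float)
    for s in(.03,.008,.003):
        sim=np.vstack([x]+[x+s*np.eye(4)[i]*(4 if i==3 else 1) for i in range(4)])
        r=minimize(cost,x,method='Nelder-Mead',options=dict(initial_simplex=sim,maxiter=150));x=r.x
    return x,r.fun
E
python3 - <<'E'
from h import *
ims={c:cv2.imread(f"pics/{c}0.png")[:,:,::-1].copy() for c in("scene","side")}
ps={c:camera_params(c) for c in ims}
px=lambda c,x,y:(x/2.7+(150 if c=="scene" else 130),y/2.7+(90 if c=="scene" else 100))
mp={"scene":px("scene",470,150),"side":px("side",357,180)}
bp={"scene":px("scene",215,322),"side":px("side",385,303)}
vm=[];vb=[]
for c in ims:
    m,s=blob(ims[c],(-5,60,20),(14,220,150),mp[c]);print(c,"mould",s);vm.append((m,ps[c]))
    m,s=blob(ims[c],(-8,170,90),(6,255,255),bp[c]);print(c,"bar",s);vb.append((m,ps[c]))
def back(u,c,z):
    f=lambda v:np.linalg.norm(proj(np.array([[v[0],v[1],z]]),ps[c])[0]-u)
    return minimize(f,[.5,.0],method='Nelder-Mead').x
for c in ims: print(c,"mould c",back(mp[c],c,.05),"bar c",back(bp[c],c,.12))
for a,b,k in([(424,146),(525,82),"scene"],[(354,163),(366,112),"side"]):
    A,B=[back(px(k,*t),k,.082) for t in(a,b)];print("pins",A,B,(A+B)/2,np.degrees(np.arctan2(*(B-A)[::-1])),np.linalg.norm(B-A))
m0=back(mp["scene"],"scene",.05);b0=back(bp["scene"],"scene",.12)
for yaw in(-.3,.3):print("mould",fit(vm,box(.13,.22,-.05,0),0,[*m0,.05,yaw]))
for yaw in(-.3,.3):print("bar",fit(vb,box(.016,.09,-.013,.013),np.pi/6,[*b0,.12,yaw]))
E
```

```text
scene mould [ 285  113   79   65 2716]
scene bar [218 194  24  30 214]
side mould [ 239  145   46   45 1452]
side bar [262 197  23  29 307]
scene mould c [0.56127681 0.17982247] bar c [ 0.52689302 -0.20894067]
side mould c [0.53810698 0.14508089] bar c [ 0.52058966 -0.21995981]
pins [0.53156946 0.12605981] [0.56290061 0.28007725] [0.54723503 0.20306853] 78.50144530103233 0.15717192552946682
pins [0.53238894 0.12283496] [0.56299    0.26976093] [0.54768947 0.19629794] 78.23489412373704 0.15007886989712704
mould (array([ 0.54794164,  0.20664737,  0.04936188, -0.19739097]), np.float64(0.06375293381439917))
mould (array([ 0.54772037,  0.20647854,  0.04936379, -0.19964298]), np.float64(0.06295497935509753))
bar (array([ 0.52220607, -0.20195103,  0.11163889,  0.166108  ]), np.float64(0.32377765715528417))
bar (array([ 0.52251437, -0.20227114,  0.1117755 ,  0.15481514]), np.float64(0.3236407850855635))
```

Emit:
play_rows:
  steps: "100 0 0 0 6.5;100 0 0 0 6.5;100 0 0 0 6.5;100 0 0 0 6.5;100 0 0 0 6.5;100 0 0 0 6.5;100 0 0 0 6.5;100 0 0 0 6.5;100 0 0 0 6.5"
  force: 20

```text
clock: 1.55
eef_pos: [0.2217, 0.5306, 0.2394]
tcp_rot: [[-0.107, 0.994, 0.0], [0.994, 0.107, 0.0], [0.0, 0.0, -1.0]]
contact_force: [0.3, -0.2, 1.1]
grip_width: 0.0852
```

Emit:
play_rows:
  steps: "80 -0.038 0.009 0 0;80 -0.038 0.009 0 0;80 -0.038 0.009 0 0;80 -0.038 0.009 0 0;80 -0.038 0.009 0 0;80 -0.038 0.009 0 0;80 -0.038 0.009 0 0;80 -0.038 0.009 0 0;80 -0.038 0.009 0 0;80 -0.038 0.009 0 0;80 -0.038 0.009 0 0;80 -0.038 0.009 0 0;80 -0.038 0.009 0 0;80 -0.038 0.009 0 0;80 -0.038 0.009 0 0;80 -0.038 0.009 0 0;80 -0.038 0.009 0 0;80 -0.038 0.009 0 0;80 -0.02 0.005 0 0;80 0 0 0 0"

```text
clock: 3.22
eef_pos: [0.469, -0.1849, 0.2414]
tcp_rot: [[-0.105, 0.994, 0.015], [0.994, 0.105, -0.002], [-0.004, 0.015, -1.0]]
contact_force: [0.4, -0.1, 0.8]
grip_width: 0.0685
```

Run:
```python
from h import *
s=read_state();p=camera_params("wrist");im=camera("wrist");cv2.imwrite("pics/w1.png",im[:,:,::-1])
print(s["eef_pos"],s["tcp_rot"],s["grip_width"],s["clock"],s["q"]);print({k:np.round(v,4).tolist() for k,v in p.items()})
np.save("w1.npy",p,allow_pickle=True)
u=proj(box(.016,.09,-.013,.013)@(Ro.from_euler('z',.16)*Ro.from_euler('y',np.pi/6)).as_matrix().T+[.5223,-.2021,.1117],p);print(u.mean(0))
m,st=blob(im,(-8,170,60),(6,255,255),u.mean(0));print(st)
print(fit([(m,p)],box(.016,.09,-.013,.013),np.pi/6,[.5223,-.2021,.1117,.16]))
v=im[:,:,::-1].copy();cv2.drawContours(v,cv2.findContours(m,0,2)[0],-1,(0,255,0));cv2.polylines(v,[cv2.convexHull(u.astype(np.int32))],1,(255,0,0));cv2.imwrite("pics/w1b.png",v)
```

```text
[ 0.4689878  -0.18485867  0.24137324] [[-0.10474434  0.99438163  0.01529016]
 [ 0.9944926   0.1047872  -0.00202733]
 [-0.00361815  0.0149936  -0.99988104]] 0.06846355242719925 3.2167 [-0.62001137 -0.04082886  1.8011544   0.00738623  1.36764953 -0.72641694]
{'fov_y': 64.5064, 'cx': 251.7705, 'cy': 185.6516, 'distortion': [-0.0744, 0.0, 0.0, 0.0, 0.0], 'cam_to_world': [[0.9944, -0.0951, -0.0455, 0.4586], [0.1043, 0.9508, 0.2919, -0.1113], [0.0155, -0.295, 0.9554, 0.3764], [0.0, 0.0, 0.0, 1.0]]}
[305.4698377  199.00571934]
[310 193  10  12  37]
(array([ 1.03933227, -0.81727178, -1.7669267 ,  5.87945553]), np.float64(0.4677907833346976))
```

View pics/w1b.png

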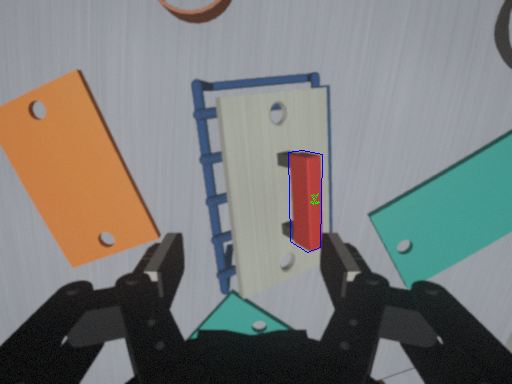

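The wrist view confirms the bar at about (306,200), on the blue prediction outline. The jaws are clear of it. The colour mask was too strict, so I'll refit with looser thresholds.

Run:
```python
from h import *
p=np.load("w1.npy",allow_pickle=True).item();B=box(.016,.09,-.013,.013)
V=[]
for c,n in(("w1.png",(306,200)),("scene0.png",(230,209)),("side0.png",(272,212))):
    m,st=blob(cv2.imread("pics/"+c)[:,:,::-1].copy(),(-8,100,50),(8,255,255),n);print(st);V.append((m,p if c[0]=="w" else camera_params(c.split("0")[0])))
print("w",fit(V[:1],B,np.pi/6,[.5223,-.2021,.1117,.16]));print("ss",fit(V[1:],B,np.pi/6,[.5223,-.2021,.1117,.16]));print("all",fit(V,B,np.pi/6,[.5223,-.2021,.1117,.16]))
s=read_state();print(s["eef_pos"],s["tcp_rot"])
```

```text
[ 289  153   34   98 2735]
[217 194  26  31 252]
[262 196  23  32 382]
w (array([ 0.52445034, -0.20468571,  0.10487358,  0.19876083]), np.float64(0.02667749618940629))
ss (array([ 0.52265641, -0.20323112,  0.11209142,  0.185796  ]), np.float64(0.15947460595728613))
all (array([ 0.52280068, -0.20318971,  0.11171353,  0.19115549]), np.float64(0.2137880201811183))
[ 0.46853643 -0.18335231  0.2412579 ] [[-0.10538912  0.99432191  0.01473348]
 [ 0.99442758  0.10541636 -0.00108237]
 [-0.00262938  0.01453731 -0.99989087]]
```

Emit:
play_rows:
  steps: "53 0 0 0 -5;53 -0.01 0.016 0 0;53 -0.01 0.016 0 0;53 -0.01 0.016 0 0;53 0 0 0.02 0;53 0 0 0.02 0;53 0 0 0.02 0;53 0 0 0.01 0;53 0 0 0 0;53 0 0 0 0"

```text
clock: 4.1
eef_pos: [0.5238, -0.1924, 0.1718]
tcp_rot: [[-0.205, 0.979, 0.016], [0.979, 0.205, 0.002], [-0.001, 0.016, -1.0]]
contact_force: [0.5, -0.2, 0.2]
grip_width: 0.0454
```

Run:
```python
from h import *
s=read_state();print(s["eef_pos"],s["tcp_rot"],s["contact_force"],s["grip_width"])
d=np.array([.523,-.2035,.102])-s["eef_pos"];print("shift in tool axes",d@s["tcp_rot"])
```

```text
[ 0.52380639 -0.19240392  0.17178708] [[-2.04896589e-01  9.78658741e-01  1.56350914e-02]
 [ 9.78783156e-01  2.04886018e-01  2.29206505e-03]
 [-9.60262135e-04  1.57730004e-02 -9.99875137e-01]] [ 0.53339701 -0.24588531  0.2165637 ] 0.04542988919245634
shift in tool axes [-0.01062841 -0.00416337  0.06974033]
```

Emit:
play_rows:
  steps: "53 -0.0105 -0.004 0 0;53 0 0 0.02 0;53 0 0 0.02 0;53 0 0 0.02 0;53 0 0 0.008 0;53 0 0 0 0;53 0 0 0 0"

```text
clock: 4.68
eef_pos: [0.5279, -0.21, 0.1123]
tcp_rot: [[-0.206, 0.978, 0.03], [0.978, 0.206, -0.009], [-0.015, 0.027, -1.0]]
contact_force: [-0.5, -0.4, 0.7]
grip_width: 0.0454
```

Run:
```python
from h import *
s=read_state();print(s["eef_pos"],s["contact_force"],s["grip_width"])
d=np.array([.523,-.2035,.102])-s["eef_pos"];print("shift in tool axes",d@s["tcp_rot"])
a=camera("side");b=camera("wrist")
v=np.hstack([cv2.resize(a[170:300,200:330],(512,512),interpolation=cv2.INTER_CUBIC)[:,:,:],cv2.resize(b,(683,512))[:,200:488]]);cv2.imwrite("pics/g1.png",v[:,:,::-1])
```

```text
[ 0.52792093 -0.21001015  0.11233803] [-0.46457474 -0.43358417  0.65482719] 0.045412900136158015
shift in tool axes [ 0.00753306 -0.00375342  0.01013101]
```

View pics/g1.png

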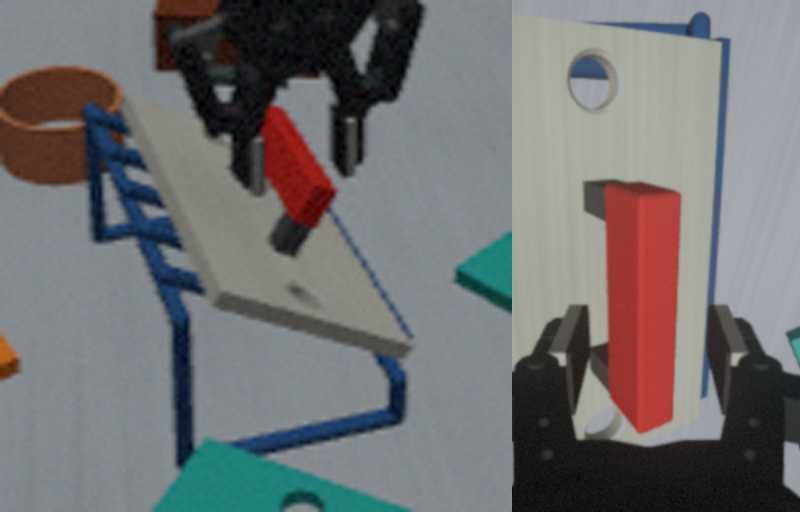

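The side view shows the pads straddling the bar's middle with clearance above the plate. The wrist view shows the bar between the jaws. I'll lower 10 mm and close gently.

Emit:
play_rows:
  steps: "53 0.004 -0.002 0.005 0;53 0.004 -0.002 0.005 0;53 0 0 0.001 0;53 0 0 0 0"

```text
clock: 5.12
eef_pos: [0.5244, -0.2037, 0.1043]
tcp_rot: [[-0.206, 0.978, 0.036], [0.978, 0.207, -0.013], [-0.02, 0.032, -0.999]]
contact_force: [0.8, -0.2, 0.6]
grip_width: 0.0454
```

Emit:
play_rows:
  steps: "35 0 0 0 0;25 0 0 0 0;10 0 0 0 0;0 0 0 0 0;0 0 0 0 0"
  force: 20

```text
clock: 5.53
eef_pos: [0.5242, -0.2035, 0.1044]
tcp_rot: [[-0.207, 0.978, 0.035], [0.978, 0.207, -0.013], [-0.02, 0.032, -0.999]]
contact_force: [-0.8, -1.0, 0.3]
grip_width: 0.0257
```

Run:
```python
from h import *
s=read_state();print(s["eef_pos"],s["tcp_rot"],s["contact_force"],s["grip_width"])
```

```text
[ 0.5242234  -0.20345595  0.10443657] [[-0.20660112  0.97779503  0.03511217]
 [ 0.97822764  0.20714756 -0.01267156]
 [-0.01966359  0.03172973 -0.99930304]] [-0.78535359 -0.97120735  0.29262017] 0.025742330001983952
```

Emit:
play_rows:
  steps: "0 0 0 0 0;0 0 0 -0.004 0;0 0 0 -0.006 0;0 0 0 -0.006 0;0 0 0 -0.006 0;0 0 0 -0.008 0;0 0 0 0 0;0 0 0 0 0"
  force: 35

```text
clock: 6.2
eef_pos: [0.5207, -0.2013, 0.134]
tcp_rot: [[-0.207, 0.978, 0.03], [0.978, 0.207, -0.008], [-0.014, 0.027, -1.0]]
contact_force: [-0.3, -0.2, -6.2]
grip_width: 0.0247
```

Run:
```python
from h import *
s=read_state();print(s["eef_pos"],s["tcp_rot"],s["contact_force"],s["grip_width"])
a=camera("side");b=camera("wrist")
v=np.hstack([cv2.resize(a[150:300,190:340],(512,512),interpolation=cv2.INTER_CUBIC)[:,:,:],cv2.resize(b,(683,512))[:,200:488]]);cv2.imwrite("pics/g2.png",v[:,:,::-1])
```

```text
[ 0.52065649 -0.20129222  0.13400784] [[-0.20661186  0.97797786  0.02950993]
 [ 0.97832086  0.20693207 -0.00821034]
 [-0.01413608  0.02717382 -0.99953077]] [-0.25462894 -0.22832522 -6.21507257] 0.024714765094064416
```

View pics/g2.png

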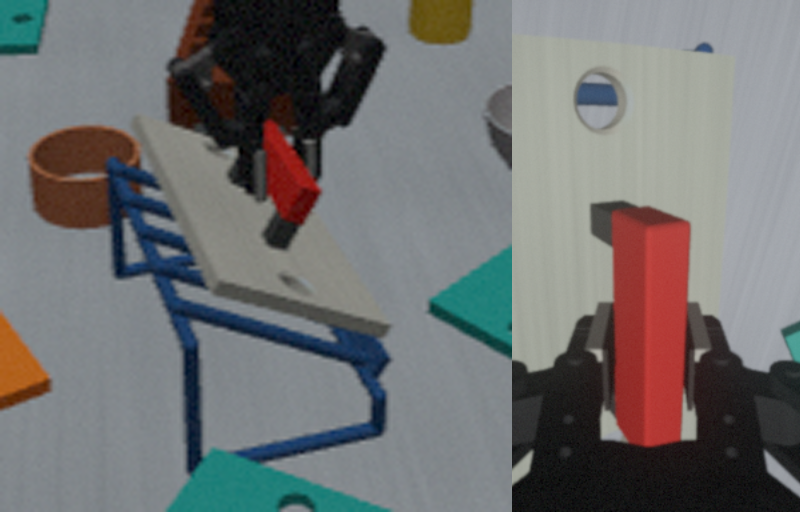

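The side view shows the lid lifted clear but still tilted almost 30°: the pads bite on the bar's edges and hold it by friction. I'll level it by setting it down on bare bench, so its low edge lands first, and then regrip. First I need a free spot.

Run:
```python
from h import *
p=camera_params("scene")
def back(u,z):
    return minimize(lambda v:np.linalg.norm(proj(np.array([[v[0],v[1],z]]),p)[0]-u),[.5,0],method='Nelder-Mead').x.round(3)
px=lambda x,y:(x/2.7+150,y/2.7+90)
for n,x,y,z in[("bowl",547,360,.04),("cutter",256,195,.0),("cutter top",256,170,.045),("oil base",655,215,0),("teal TL",268,428,.03),("teal TR",480,435,.03),("rack low L",195,465,0),("rack low R",300,300,.05),("spot",400,310,0),("mould handle",400,215,.02)]:
    print(n,back(px(x,y),z))
```

```text
bowl [0.775 0.009]
cutter [0.391 0.002]
cutter top [0.392 0.003]
oil base [0.759 0.276]
teal TL [ 0.607 -0.227]
teal TR [ 0.77  -0.099]
rack low L [ 0.569 -0.293]
rack low R [ 0.544 -0.102]
spot [ 0.615 -0.017]
mould handle [0.545 0.074]
```

Run:
```python
from h import *
p=camera_params("scene")
def back(u,z):
    return minimize(lambda v:np.linalg.norm(proj(np.array([[v[0],v[1],z]]),p)[0]-u),[.5,0],method='Nelder-Mead').x.round(3)
px=lambda x,y:(x/2.7+150,y/2.7+90)
for n,x,y,z in[("teal bottom",328,60,.03),("teal right",390,12,.03),("teal left",235,0,.03),("orange R",120,177,.01),("base edge",110,60,0),("mould left",364,168,0)]:
    print(n,back(px(x,y),z))
```

```text
teal bottom [0.335 0.203]
teal right [0.342 0.321]
teal left [0.175 0.209]
orange R [ 0.258 -0.087]
base edge [0.105 0.046]
mould left [0.462 0.116]
```

Emit:
play_rows:
  steps: "0 0 0 -0.01 0;0 0 0 -0.015 0;0 0 0 -0.015 0;0 0 0 -0.015 0;0 0 0 -0.01 0;0 0 0 0 0"
  force: 20

```text
clock: 6.8
eef_pos: [0.5173, -0.1997, 0.2013]
tcp_rot: [[-0.207, 0.978, 0.025], [0.978, 0.207, -0.005], [-0.01, 0.024, -1.0]]
contact_force: [1.4, -0.9, -4.6]
grip_width: 0.0156
```

The lid levelled itself on the lift: the opening is now 15.6 mm, so the pads lie flat on the 16 mm bar. No bench stop is needed. I'll firm the grip and carry it over the mould.

Emit:
play_rows:
  steps: "0 0 0 0 0;0 0.01 0.003 0 0;0 0.021 0.006 0 0;0 0.021 0.006 0 0;0 0.021 0.006 0 0;0 0.021 0.006 0 0;0 0.021 0.006 0 0;0 0.021 0.006 0 0;0 0.021 0.006 0 0;0 0.021 0.006 0 0;0 0.021 0.006 0 0;0 0.021 0.006 0 0;0 0.021 0.006 0 0;0 0.021 0.006 0 0;0 0.021 0.006 0 0;0 0.021 0.006 0 0;0 0.021 0.006 0 0;0 0.021 0.006 0 0;0 0.021 0.006 0 0;0 0.01 0.003 0 0"
  force: 60

```text
clock: 8.47
eef_pos: [0.5294, 0.2226, 0.1795]
tcp_rot: [[-0.204, 0.979, -0.012], [0.979, 0.204, 0.005], [0.008, -0.01, -1.0]]
contact_force: [-0.4, 0.9, -5.1]
grip_width: 0.0148
```

Emit:
play_rows:
  steps: "0 0 0 0 4.7;0 0 0 0 4.7;0 0 0 0 4.7;0 0 0 0 4.7;0 0 0 0 4.7;0 0 0 0 0;0 0 0 0 0"

```text
clock: 9.05
eef_pos: [0.5222, 0.2275, 0.1716]
tcp_rot: [[0.214, 0.977, -0.026], [0.977, -0.214, 0.003], [-0.003, -0.026, -1.0]]
contact_force: [-0.9, -0.4, -5.5]
grip_width: 0.0145
```

Run:
```python
from h import *
s=read_state();print(s["eef_pos"],s["tcp_rot"],s["contact_force"],s["grip_width"],s["clock"])
v=[]
for c,(x0,y0) in dict(scene=(220,70),side=(190,70)).items():
    a=camera(c);cv2.imwrite(f"pics/{c}3.png",a[:,:,::-1]);v.append(cv2.resize(a[y0:y0+150,x0:x0+130],(400,462),interpolation=cv2.INTER_CUBIC))
np.save("w3.npy",camera_params("wrist"),allow_pickle=True);np.save("s3.npy",s,allow_pickle=True);a=camera("wrist");cv2.imwrite("pics/wrist3.png",a[:,:,::-1])
cv2.imwrite("pics/v3.png",np.hstack(v)[:,:,::-1])
```

```text
[0.522246   0.22754236 0.17161693] [[ 0.21385174  0.97651447 -0.02620921]
 [ 0.97686261 -0.21384604  0.00305297]
 [-0.00262346 -0.02625568 -0.99965182]] [-0.94110674 -0.39862191 -5.49331418] 0.014535254634848189 9.05
```

View pics/v3.png

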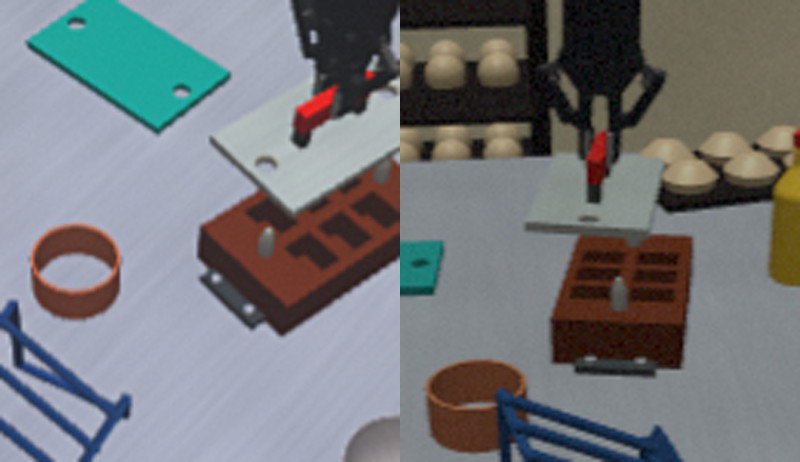

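View pics/wrist3.png

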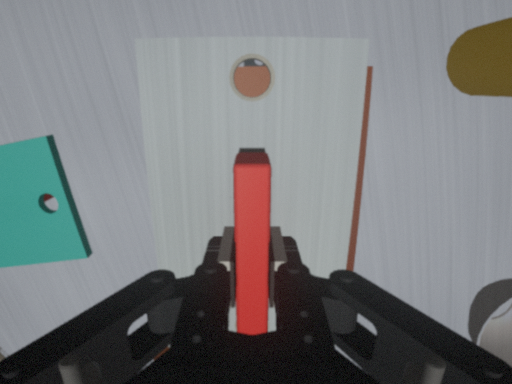

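The lid hangs level above the mould, slightly towards +y and -x of it. In the wrist view the hole is at (252,77) and the far corners at (136,39) and (368,38). Next I'll fit the lid's pose in the tool frame.

```bash
cat > lidfit.py <<'E'
from h import *
from scipy.optimize import least_squares
def lidfit(s,obs):
    """obs: [(params,[(lidpoint mm, pixel)],sigma px)]; lid pose in tool-aligned frame"""
    R0=np.column_stack([s["tcp_rot"][:,1],s["tcp_rot"][:,0],-s["tcp_rot"][:,2]])
    def pose(x): return R0@Ro.from_rotvec(x[3:]).as_matrix(),s["eef_pos"]+R0@x[:3]
    def res(x):
        R,t=pose(x);r=[x[3:]/.03]
        for p,pts,sg in obs: r.append((proj(np.array([q for q,_ in pts])/1000@R.T+t,p)-np.array([u for _,u in pts])).ravel()/sg)
        return np.concatenate(r)
    f=least_squares(res,[0,0,-.035,0,0,0]);R,t=pose(f.x);return f.x,R,t,res(f.x)
E
python3 - <<'E'
from lidfit import *
s=np.load("s3.npy",allow_pickle=True).item();w=np.load("w3.npy",allow_pickle=True).item()
obs=[(w,[((-60,100,10),(136,39)),((60,100,10),(368,38)),((0,80,10),(252,77))],1),
(camera_params("scene"),[((-60,-100,10),(288.2,115.5)),((0,-80,10),(306.5,123)),((60,-100,10),(315.9,137.3))],1.5),
(camera_params("side"),[((-60,-100,10),(231.3,143.4)),((0,-80,10),(251.1,140.9))],1.5)]
for o in(obs,obs[:1]):
    x,R,t,r=lidfit(s,o);print("offset(tooly,toolx,up),rv",x.round(4));print("lid",t.round(4),"z",R[:,2].round(3),"y yaw",np.degrees(np.arctan2(R[1,1],R[0,1])));print(r.round(1))
E
```

```text
offset(tooly,toolx,up),rv [ 0.0003  0.0023 -0.0456  0.0263 -0.0078  0.0043]
lid [0.5218 0.2298 0.126 ] z [ 0.013 -0.027  1.   ] y yaw 77.86585054390724
[ 0.9 -0.3  0.1  0.2  0.1 -0.  -0.3 -0.1  0.2  0.1 -1.   0.2 -0.1 -0.3
  0.9 -0.9 -0.6 -0.1  0. ]
offset(tooly,toolx,up),rv [ 0.0002  0.0019 -0.0428 -0.0004 -0.002   0.0031]
lid [0.5217 0.2295 0.1288] z [ 0.024 -0.002  1.   ] y yaw 77.82769557994541
[-0.  -0.1  0.1  0.  -0.1 -0.1 -0.1  0.   0.2]
```

Emit:
play_rows:
  steps: "0 -0.0045 0.0075 -0.001 -0.6;0 -0.0045 0.0075 -0.001 0;0 -0.0045 0.0075 -0.001 0;0 -0.0045 0.0075 -0.001 0;0 0 0 0.008 0;0 0 0 0.008 0;0 0 0 -0.001 0;0 0 0 -0.001 0"

```text
clock: 9.87
eef_pos: [0.5521, 0.1996, 0.16]
tcp_rot: [[0.202, 0.979, -0.024], [0.979, -0.202, 0.003], [-0.002, -0.024, -1.0]]
contact_force: [0.0, -0.3, -5.9]
grip_width: 0.0146
```

```bash
cat > look.py <<'E'
from lidfit import *
import sys
k=sys.argv[1];s=read_state();print(s["eef_pos"].round(4),s["tcp_rot"].round(3).tolist(),s["contact_force"].round(1),s["grip_width"],s["clock"])
R0=np.column_stack([s["tcp_rot"][:,1],s["tcp_rot"][:,0],-s["tcp_rot"][:,2]])
R=R0@Ro.from_rotvec([.01,-.005,.004]).as_matrix();t=s["eef_pos"]+R0@[.0003,.0021,-.0442]
e=t-[.548,.2055,.05];Rm=Ro.from_euler('z',-.199).as_matrix()
print("lid rel mould (mould axes)",(Rm.T@e).round(4),"yaw err deg",np.degrees(np.arctan2(R[1,1],R[0,1]))-78.6,"tilt z",R[:,2].round(3));print("shift to null, tool axes",(-e@s["tcp_rot"]).round(4))
p=camera_params("wrist");v=[];S=None
hole=lambda y:np.array([0,y,10])/1000@R.T+t
for c,y,n in(("wrist",80,34),("scene",-80,22),("side",-80,22)):
    p=camera_params(c);a=camera(c);u=proj(hole(y)[None],p)[0];print(c,"hole px",u.round(1),"pin tip px",proj((Rm@[0,y/1000,.032]+[.548,.2055,.05])[None],p)[0].round(1))
    cv2.imwrite(f"pics/{c}{k}.png",a[:,:,::-1]);x,y_=int(max(u[0]-n,0)),int(max(u[1]-n,0))
    print("crop",x,y_,"scale",264/(2*n));v.append(cv2.resize(a[y_:y_+2*n,x:x+2*n],(264,264),interpolation=cv2.INTER_CUBIC))
cv2.imwrite(f"pics/look{k}.png",np.hstack(v)[:,:,::-1])
E
python3 look.py 4
```

```text
[0.5521 0.1996 0.16  ] [[0.202, 0.979, -0.024], [0.979, -0.202, 0.003], [-0.002, -0.024, -1.0]] [ 0.  -0.3 -5.9] 0.014618330949053267 9.8667
lid rel mould (mould axes) [ 0.0044 -0.003   0.0658] yaw err deg -0.04704976608084621 tilt z [ 0.018 -0.012  1.   ]
shift to null, tool axes [ 0.0031 -0.0028  0.0659]
wrist hole px [252.3  77.2] pin tip px [246.8  75.7]
crop 218 43 scale 3.8823529411764706
scene hole px [309.3 135.6] pin tip px [307.4 144. ]
crop 287 113 scale 6.0
side hole px [262.3 146.9] pin tip px [260.9 159.8]
crop 240 124 scale 6.0
```

View pics/look4.png

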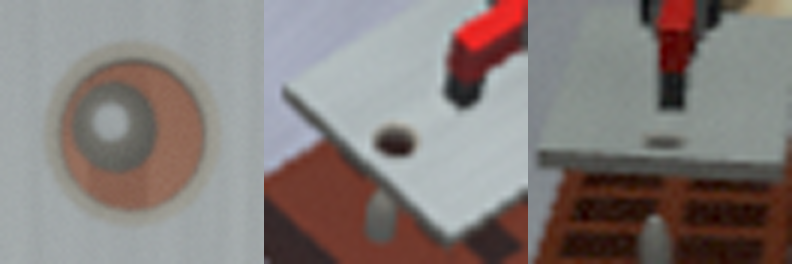

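Through the far hole, the wrist view shows the pin tip at image px (246.3,74.4), about 1.3 px above the prediction. That puts the mould centre at about (0.5478,0.2068), which agrees with the silhouette fit. I'll correct for it and go down part of the way.

Emit:
play_rows:
  steps: "0 0.0022 -0.0017 -0.001 0;0 0.0022 -0.0017 -0.001 0;0 0 0 0.006 0;0 0 0 0.006 0;0 0 0 0.006 0;0 0 0 0 0;0 0 0 -0.001 0"

```text
clock: 10.6
eef_pos: [0.5486, 0.2067, 0.1447]
tcp_rot: [[0.2, 0.98, -0.022], [0.98, -0.2, 0.003], [-0.001, -0.023, -1.0]]
contact_force: [-0.4, -0.7, -5.4]
grip_width: 0.0151
```

```bash
sed -i 's/\.548,\.2055,\.05/.5478,.2068,.05/g' look.py; python3 look.py 5
```

```text
[0.5486 0.2067 0.1447] [[0.2, 0.98, -0.022], [0.98, -0.2, 0.003], [-0.001, -0.023, -1.0]] [-0.4 -0.7 -5.4] 0.01508725738865476 10.6
lid rel mould (mould axes) [0.0001 0.0021 0.0505] yaw err deg 0.09252693587733063 tilt z [ 0.016 -0.012  1.   ]
shift to null, tool axes [-0.002   0.001   0.0505]
wrist hole px [252.4  77.2] pin tip px [253.1  83. ]
crop 218 43 scale 3.8823529411764706
scene hole px [309.2 137.2] pin tip px [307.6 143.7]
crop 287 115 scale 6.0
side hole px [261.  150.8] pin tip px [260.8 159.6]
crop 238 128 scale 6.0
```

View pics/look5.png

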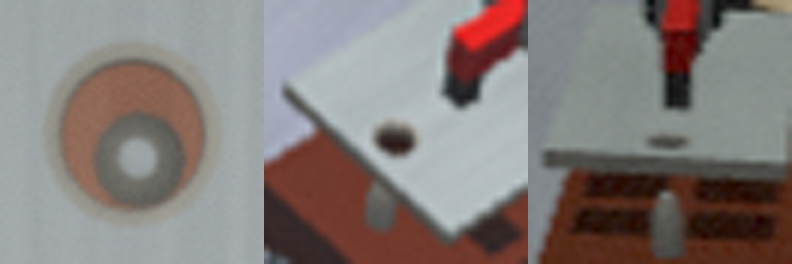

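The pin tip shows at px (253.5,83.4), within 0.5 px of the prediction. I'll correct by (-2, +1) mm and lower to just above the tips.

Emit:
play_rows:
  steps: "0 -0.001 0.0005 0 0;0 -0.001 0.0005 0 0;0 0 0 0.004 0;0 0 0 0.004 0;0 0 0 0.003 0;0 0 0 -0.001 0;0 0 0 -0.001 0"

```text
clock: 11.33
eef_pos: [0.5502, 0.2041, 0.136]
tcp_rot: [[0.2, 0.98, -0.02], [0.98, -0.2, 0.004], [-0.0, -0.02, -1.0]]
contact_force: [-0.5, 0.2, -5.3]
grip_width: 0.0143
```

```bash
python3 look.py 6
```

```text
[0.5502 0.2041 0.136 ] [[0.2, 0.98, -0.02], [0.98, -0.2, 0.004], [-0.0, -0.02, -1.0]] [-0.5  0.2 -5.3] 0.014334734367000331 11.3333
lid rel mould (mould axes) [ 0.0023 -0.0001  0.0418] yaw err deg 0.05521620234679858 tilt z [ 0.013 -0.013  1.   ]
shift to null, tool axes [ 0.0001 -0.0015  0.0419]
wrist hole px [252.4  77.2] pin tip px [249.   78.6]
crop 218 43 scale 3.8823529411764706
scene hole px [308.8 140. ] pin tip px [307.6 143.7]
crop 286 117 scale 6.0
side hole px [261.6 153.8] pin tip px [260.8 159.6]
crop 239 131 scale 6.0
```

View pics/look6.png

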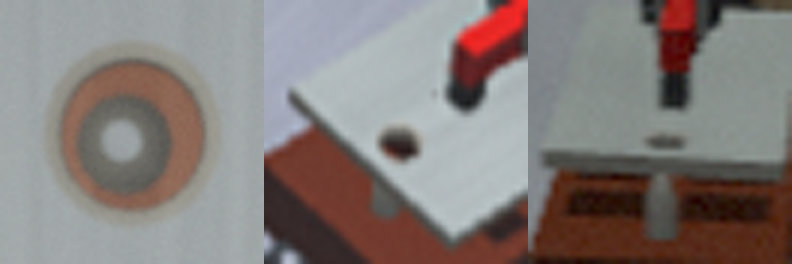

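The tip shows at (249.4,79.3) against (249.0,78.6) predicted, well within the 2 mm play. I'll shift 1.5 mm and lower slowly over the tapers.

Emit:
play_rows:
  steps: "0 0 -0.0008 0 0;0 0 -0.0007 0.002 0;0 0 0 0.004 0;0 0 0 0.004 0;0 0 0 0.004 0;0 0 0 0.002 0;0 0 0 0 0"

```text
clock: 12.07
eef_pos: [0.5486, 0.2047, 0.1191]
tcp_rot: [[0.2, 0.98, -0.018], [0.98, -0.2, 0.004], [0.0, -0.019, -1.0]]
contact_force: [-0.0, 0.4, -5.5]
grip_width: 0.0145
```

```bash
python3 look.py 7
```

```text
[0.5486 0.2047 0.1191] [[0.2, 0.98, -0.018], [0.98, -0.2, 0.004], [0.0, -0.019, -1.0]] [-0.   0.4 -5.5] 0.014462056993245641 12.0667
lid rel mould (mould axes) [0.0007 0.0002 0.0249] yaw err deg 0.0702941065760001 tilt z [ 0.011 -0.013  1.   ]
shift to null, tool axes [-0.0002 -0.0002  0.0249]
wrist hole px [252.3  77.2] pin tip px [251.1  77.7]
crop 218 43 scale 3.8823529411764706
scene hole px [307.9 143.4] pin tip px [307.6 143.7]
crop 285 121 scale 6.0
side hole px [261.1 159. ] pin tip px [260.8 159.6]
crop 239 136 scale 6.0
```

Emit:
play_rows:
  steps: "0 0 0 0.002 0;0 0 0 0.003 0;0 0 0 0.003 0;0 0 0 0.003 0;0 0 0 0.003 0;0 0 0 0.002 0;0 0 0 0 0"

```text
clock: 12.8
eef_pos: [0.5492, 0.2048, 0.1029]
tcp_rot: [[0.2, 0.98, -0.016], [0.98, -0.2, 0.004], [0.001, -0.017, -1.0]]
contact_force: [0.1, 1.0, -6.2]
grip_width: 0.0146
```

```bash
python3 look.py 8 | head -5
```

```text
[0.5492 0.2048 0.1029] [[0.2, 0.98, -0.016], [0.98, -0.2, 0.004], [0.001, -0.017, -1.0]] [ 0.1  1.  -6.2] 0.014640524827773112 12.8
lid rel mould (mould axes) [0.0013 0.0005 0.0087] yaw err deg 0.065630473937901 tilt z [ 0.009 -0.013  1.   ]
shift to null, tool axes [-0.0005 -0.0012  0.0087]
wrist hole px [252.4  77.3] pin tip px [249.2  76.7]
crop 218 43 scale 3.8823529411764706
```

Both pins are in the holes and free of contact. Now I'll lower the last ~9 mm in small steps, watching for the weight to come off.

Emit:
play_rows:
  steps: "0 0 -0.0006 0.002 0;0 0 0 0.002 0;0 0 0 0.002 0;0 0 0 0.0015 0;0 0 0 0 0"

```text
clock: 13.37
eef_pos: [0.5494, 0.2051, 0.0961]
tcp_rot: [[0.2, 0.98, -0.014], [0.98, -0.2, 0.005], [0.002, -0.014, -1.0]]
contact_force: [-1.0, 0.2, -5.2]
grip_width: 0.0145
```

Emit:
play_rows:
  steps: "0 0 0 0.001 0;0 0 0 0.001 0;0 0 0 0 0"

```text
clock: 13.62
eef_pos: [0.5498, 0.2055, 0.0949]
tcp_rot: [[0.2, 0.98, -0.013], [0.98, -0.2, 0.005], [0.002, -0.013, -1.0]]
contact_force: [-2.6, -1.1, -3.3]
grip_width: 0.0148
```

Emit:
play_rows:
  steps: "0 0 0 0.001 0;0 0 0 0.001 0;0 0 0 0 0"
  force: 30

```text
clock: 13.87
eef_pos: [0.5498, 0.2057, 0.0943]
tcp_rot: [[0.2, 0.98, -0.013], [0.98, -0.2, 0.004], [0.002, -0.013, -1.0]]
contact_force: [-2.3, -1.4, -1.4]
grip_width: 0.0144
```

Most of the weight is now on the mould, so I'll open and back off.

Emit:
play_rows:
  steps: "0 0 0 0.001 0;22 0 0 0 0;26 0 0 0 0;35 0 0 0 0;45 0 0 0 0;50 0 0 0 0;50 0 0 0 0"
  force: 20

```text
clock: 14.45
eef_pos: [0.554, 0.206, 0.0963]
tcp_rot: [[0.2, 0.98, -0.003], [0.98, -0.2, 0.006], [0.006, -0.004, -1.0]]
contact_force: [0.3, 0.5, 0.2]
grip_width: 0.0424
```

Emit:
play_rows:
  steps: "50 0 0 -0.01 0;50 0 0 -0.02 0;50 0 0 -0.03 0;50 0 0 -0.03 0;50 0 0 -0.03 0;50 0 0 -0.03 0;50 0 0 0 0;50 0 0 0 0"

```text
clock: 15.12
eef_pos: [0.5536, 0.2046, 0.2567]
tcp_rot: [[0.201, 0.98, -0.003], [0.98, -0.2, 0.006], [0.006, -0.004, -1.0]]
contact_force: [-0.9, 0.0, -0.7]
grip_width: 0.0424
```

Run:
```python
from h import *
s=read_state();print(s["eef_pos"],s["contact_force"],s["grip_width"],s["clock"])
V=[];v=[];c0=np.array([.5478,.2068,.093])
for c in("scene","side","wrist"):
    p=camera_params(c);a=camera(c);u=proj(c0[None],p)[0]
    try:
        m,st=blob(a,(-8,100,50),(8,255,255),u);print(c,u.round(0),st);V.append((m,p))
    except Exception as e: print(c,e)
    n=65 if c!="wrist" else 150
    x,y=int(max(u[0]-n,0)),int(max(u[1]-n,0));v.append(cv2.resize(a[y:y+2*n,x:x+2*n],(264,264),interpolation=cv2.INTER_CUBIC))
    for t in("bowl_mid","oil_mid","cutter_mid"): print(t,[(np.round(b["box"]).tolist(),round(b["p"],2)) for b in boxes_of(c,t)[:1]]) if c!="wrist" else 0
cv2.imwrite("pics/end.png",np.hstack(v)[:,:,::-1])
print(fit(V,box(.016,.09,-.013,.013),0,[*c0,-.199]))
```

```text
[0.55361637 0.20461328 0.25669023] [-0.85731173  0.01286037 -0.7474161 ] 0.04242835275779585 15.1167
scene [328. 129.] [316 120  25  21 220]
bowl_mid [([330.0, 200.0, 374.0, 245.0], 0.89)]
oil_mid [([384.0, 126.0, 414.0, 176.0], 0.76)]
cutter_mid [([228.0, 142.0, 259.0, 175.0], 0.64)]
side [263. 146.] [261 138   7  18  99]
bowl_mid [([331.0, 172.0, 370.0, 203.0], 0.92)]
oil_mid [([308.0, 112.0, 333.0, 164.0], 0.78)]
cutter_mid [([196.0, 184.0, 230.0, 218.0], 0.65)]
wrist [249. 169.] [ 242  124   16   91 1400]
(array([ 0.54911623,  0.20661904,  0.09045625, -0.21052544]), np.float64(0.3571609155295232))
```

View pics/end.png

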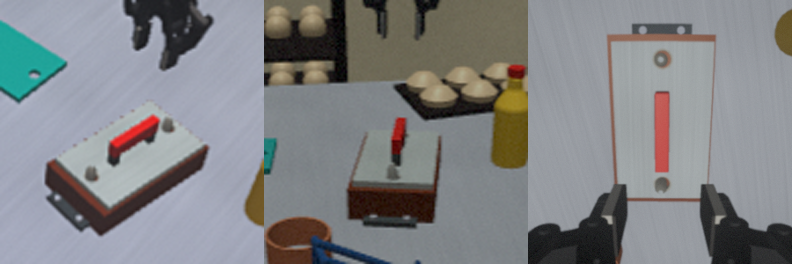

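The mould is closed: both pins stand up through the holes, the plate lies flush, and the bystanders are where they were. Handing in.

```bash
python3 -c "
from station import *
print(sign_off())"
```

```text
the job is handed in; nothing more can be done
None
```

The mould is closed and handed in, and the gripper is clear of it. By the last pictures the upper half lies flush over both pins. `sign_off()` reports no verdict.

- **How it went:** I gripped the red bar with the tool vertical. The lid came off the rack still tilted, then turned level in the pads as it rose (opening 15.6 mm on the 16 mm bar). I lined it up on a pin seen through the far hole, lowered it in 1–4 mm steps until most of its weight was on the mould, then released it.
- **Last checks:** The last three camera views show both pins through the holes and the plate even on the block. A final fit of the bar gives (0.549, 0.207), about 1.3 mm from the mould centre and lined up within about 0.7°. The bowl, bottle and cutter were found within a few pixels of where they started.
- **What disagreed:** That final fit was loose and put the bar 2.5 mm lower than it should be, so flushness rests on the pictures and on the weight having come off. The tool also drifted about 1–2° off vertical during moves, and the last millimetre or so was left to settle on release.

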